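# Set the booklet press and hold its clamp bar open

### The arm

A 7-joint arm with a two-finger parallel gripper is mounted at the origin on the work surface. World frame = base frame: x ahead of the robot, y to its left, z up, the work surface at z = 0. Lengths are in m, angles in rad, forces in N, time in s.
With the tool pointing down it reaches from about 0.4 to 0.85 m from the base axis. Payload 10.4 kg.
Tool frame: the origin (TCP) lies on the centre line of the jaws, within the pads' length; the fingertips stand r.finger_overhang ahead of it and the grasp point (between the pads) lies 5 mm behind it (r.finger_overhang is the distance from the TCP to the fingertips, in m); z points along the fingers, y is the line along which they close (so a half turn about z gives the same grasp; the last joint's range is limited). The gripper opens to 87 mm and grips with 3 to 60 N. Pads are 19 mm wide; open, the fingers measure 117 mm over their backs; the gripper's body (75 mm by 190 mm) begins 51 mm behind the grasp point.
Start: joints at [1.125, 0.332, -0.065, 1.46, 0.022, 1.35, -0.088], TCP at [0.256, -0.57, 0.237] pointing down, gripper open.
Joint ranges: [-2.6, 2.6], [-0.5, 2.12], [-1.47, 1.34], [0.16, 2.42], [-1.27, 4.41], [0.06, 2.06], [-2.6, 2.6]. Speed limits (rad/s): [2.22, 2.22, 2.79, 2.79, 3.14, 3.14, 3.14].

### API

Orientations are given as a unit quaternion [x, y, z, w].
In Python, from bench import read_state, viewer, r gives the robot as it stands.
- The arm moves only by the tool carry_out, never from a script. Its argument "moves" is a list of rows, each a list of 6 numbers: the shift along the tool's x, y, z in units of 40 mm (1.0 is 40 mm), then the turn, a rotation vector about the tool's x, y, z in units of 8 degrees (1.0 is 8 degrees). A call has 1 to 20 rows; each row shifts and turns the commanded pose from where the row before left it, along the tool's axes as they then stand; what a row does not reach is not made up. A row lasts 1/8 s, in which the tool goes at most 62.5 mm and 10.7 degrees, less where a joint would pass 70% of its speed; a pose out of reach is approached as far as the arm can. A call is refused whole if a number of a shift passes 1 or a number of a turn 1, either way. A call with a gripper value outside its range is refused whole. "fingers" is the finger opening in mm, from 0 to 87, set as the call begins (left out, the last holds). The fingers move at their own pace and stop on an object; "force" is the grip in N (left out, the last holds). Time passes only in rows, so rows that do not move let the fingers close. It gives the time, the measured TCP pose, the force, the opening and the grip force at its end, in the units of the state.
- read_state(): the state, without advancing time (a new reading comes with each control period).
- viewer.camera(name): name is "scene" or "top" or "wrist"; returns a dict with "pixels" (384x512x3 uint8, red, green, blue), "range_z" (384x512 float32, m along the optical axis (not along the pixel's ray), 0 where there is no reading), "fx", "fy", "cx", "cy" (pixels), "xyz" and "orientation" of the camera in the world. Camera axes: x right, y down, z forward; pixel columns grow to the right and rows downward; lengths in m; the calibration is good to about 2 mm. A picture is of the moment at which its call begins.
- r.close_job(): hands the job in; it is judged then, once.
The state is a dict: "time": time; "joint_positions": joint angles; "joint_vel": joint speeds; "joint_torque": joint torques, N m; "ee_pos": TCP position; "eef_rot": TCP orientation; "ft_force": force on the tool from outside, world axes, zero at the start; "torque": the same for the moment, N m; "width": finger opening in m; "grip_force": force on a finger pad.
Only numpy, scipy, OpenCV 4.12 (cv2) and the standard library are available. Lean on these libraries where they do the work, as an engineer would, in place of code of your own. Each camera call takes 0.05 s, during which the arm holds its last target. There are 200 camera calls.

### The job

Get the booklet press ready for the next batch: first turn its knob, a little at a time, until the side guide's pointer stands on the white mark of the rider on the scale. Then pull the latch tab on the end of the clamp bar sideways, away from the knob, against its spring, lift that end off the ball stud by about 8 cm, and finish still holding it there, steady, so that a colleague can load the press. Do not knock the other things about.

Things in the scene. Friction and masses are not known exactly. Their poses are not given: they have to be found in the camera images.
- press: grey booklet press fixed to the table, bed 300 x 400 x 20 mm. Origin: centre of its underside. x points away from the robot, y left, z up (turned up to 0.3 rad about z): the 'press frame' below. Clamp bar along x on its left half; knob on a 70 mm square gearbox (top at 50 mm) on its right half; between them the side guide, an upright steel plate 170 mm long, 4 mm thick, top at 50 mm.
- knob_grip (a point): centre of the knob's grip bar, on the knob's vertical axis, at press frame (0, -150, 87) mm. The grip is an upright bar 42 mm long, 14 mm thick and 32 mm high, from 62 to 94 mm above the table, standing on a disc 44 mm across (top 64 mm above the table).
- knob (a joint): turn of the knob in rad, 0 to 6.28, growing clockwise seen from above. At 0 the grip bar lies along the press's x; at q it is turned q clockwise from there. Each rad clockwise moves guide and pointer 8 mm to the press's left (+y). It starts at 0.5 to 1.2 and must go clockwise by 1 to 2.4 rad in all. Friction about 0.07 N m; it stays where left.
- pointer (a point): tip of the black needle (3 mm wide) at the far end of the side guide; it moves with the guide along the press's y beside the scale, 36 mm above the table.
- mark (a point): middle of the near edge of the rider on the scale rail at the far edge of the bed, a dark 12 mm wide block with a white 3 mm line across its top; at the pointer's height. Its axes are the press's. The pointer is on the mark when both have the same y in the press frame. The rider cannot be moved by hand.
- tab_top (a point): middle of the top face of the latch tab: an upright steel tab 24 mm along the press's x, 14 mm thick along its y, 39 mm high above the coupler (the dark 56 x 56 mm block at the far end of the clamp bar, its top 80 mm above the table). With bar down and latch shut it is at press frame (100, 62, 119) mm. It rides on the bar.
- latch (a joint): sideways pull of the tab in m, towards the press's left (+y): 0 shut, 0.016 at its stop. Spring: 3.5 N at the start, 350 N/m, 9 N at the stop. Its bolt grips under the ball's head; it is clear of the ball from 0.008 on. Pull at least 0.012 and keep it pulled while lifting: under 0.005 the bar cannot rise more than 3 mm.
- clamp (a joint): swing of the clamp bar in rad: 0 down with the coupler over the ball stud, growing as the far end rises, to 1.2. It does not stay up by itself: it falls back when let go. At 0.37 rad the far end is 80 mm higher.
- clamp_hinge (a point): middle of the bar's hinge axis, which runs along the press's y, at press frame (-120, 70, 62) mm, at the near end of the bar. The bar is 30 mm wide.
- clamp_end (a point): middle of the top face of the coupler, at the far end of the clamp bar, 220 mm from the hinge axis and 18 mm above its level when down. The bar with latch weighs about 0.56 kg (0.4 to 0.75 kg); lifting at the coupler takes about 2 to 5 N.
- tape_roll: small cardboard ring lying flat on the press's bed, 48 mm across, 18 mm high; origin: centre of its underside. Not to be disturbed.
- clip_tin: small round steel tin standing on the near right corner of the press's bed, 38 mm across, 40 mm high; origin: centre of its underside. Not to be disturbed.
- pen_cup: grey cup with pens on the table, 72 mm across, 95 mm high, pens to 155 mm; origin: centre of its underside. Not to be disturbed.
- stapler: stapler on the table on the far side of the press, 150 x 38 x 55 mm; origin: centre of its underside. Not to be disturbed.
- stamp: wooden hand stamp on the table on the far side of the press, 60 x 28 mm, 77 mm high; origin: centre of its underside. Not to be disturbed.
- booklets: pile of booklets on the table to the left, 155 x 210 x 40 mm; origin: centre of its underside. Not to be disturbed.
- label_pad: pad of label sheets on the table to the right, 210 x 150 x 12 mm; origin: centre of its underside. Not to be disturbed.
- tape_dispenser: desk tape dispenser on the table to the left, 130 x 50 x 84 mm; origin: centre of its underside. Not to be disturbed.

How it is judged:
On the way, in this order (a step that is already met when the one before it is completed fails the run):
1. the pointer stands on the mark (within 3 mm) with the clamp bar still down (y of pointer in the frame of mark between -0.003 and 0.003 m and value of joint clamp below 0.03 rad), for 0.3 s.
2. the latch is pulled sideways clear of the ball while the bar is still down (value of joint latch above 0.0075 m and value of joint clamp below 0.04 rad), for 0.05 s.
At the end, for the whole second after the job is handed in: The clamp bar's far end is held 55 to 105 mm above its closed height (swing 0.25 to 0.51 rad), still, by the gripper's fingers on the bar or its latch and by nothing else, and the pointer is within 3 mm of the mark (y of pointer in the frame of mark between -0.003 and 0.003 m and value of joint clamp between 0.25 and 0.51 rad and velocity of joint clamp between -0.06 and 0.06 rad/s and contact force between the fingers and clamp above 1 N and contact force between clamp and tape_roll below 0.5 N and contact force between clamp and clip_tin below 0.5 N and contact force between clamp and pen_cup below 0.5 N and contact force between clamp and stapler below 0.5 N and contact force between clamp and stamp below 0.5 N and contact force between clamp and booklets below 0.5 N and contact force between clamp and label_pad below 0.5 N and contact force between clamp and tape_dispenser below 0.5 N); the arm keeps its last pose, push and grip.
It fails at once if another thing on or around the press was moved by more than 30 mm (distance of any of tape_roll, clip_tin, pen_cup, stapler, stamp, booklets, label_pad, tape_dispenser from where it was at the start of the episode above 0.03 m).
It also fails if it takes over 61 s, if anything falls off the work surface, if the arm or the gripper's body presses on something with over 40 N, if the wrist force passes 120 N, or if a joint passes its speed limit or range.

## Working session

There is one attempt and no reset: what is moved stays moved. The work goes in short steps, Python scripts to look and compute and a tool call to move; the robot and the scene stay as the last step left them, time stands still between calls to the robot, and variables do not carry over. Pictures are saved under pics/ and viewed, at most 10 in all, crops included, and the job is handed in when it is done.

Besides the shell and the picture viewer there is one more tool, called after "Call:" by a JSON object that holds its "api" and its "payload", one argument or row to a line. carry_out: Moves the arm, as the interface text tells. Its arguments: {"type":"object","properties":{"moves":{"type":"array","items":{"type":"array","items":{"type":"number"}}},"fingers":{"type":"number"},"force":{"type":"number"}},"required":["moves"]}

```bash
mkdir -p pics; ls
cat > h.py <<'E'
import numpy as np, cv2
from scipy.spatial.transform import Rotation as R
from bench import read_state, viewer, r
def cam(n):
    c=viewer.camera(n); np.savez('%s.npz'%n,**c); return c
def load(n): return np.load('%s.npz'%n)
def pts(c):
    z=c['range_z']; v,u=np.mgrid[:z.shape[0],:z.shape[1]]
    P=np.stack([(u-c['cx'])/c['fx']*z,(v-c['cy'])/c['fy']*z,z],-1)
    return P@R.from_quat(c['orientation']).as_matrix().T+c['xyz']
def save(n,im,k=1): cv2.imwrite('pics/'+n,cv2.resize(im[...,::-1],None,fx=k,fy=k,interpolation=cv2.INTER_CUBIC))
E
python3 - <<'E'
from h import *
a=cam('top'); b=cam('scene')
save('top.png',a['pixels'],1.5); save('scene.png',b['pixels'],1.5)
print(a['xyz'],a['orientation'],a['fx'],b['xyz'],r.finger_overhang, read_state())
E
```

```text
pics
[0.45351146 0.05673504 1.37315447] [-0.6968014   0.71618545 -0.0257241   0.02974013] 442.4751374381448 [ 1.16933787 -0.76705366  0.91191209] 0.014 {'time': 0.1, 'joint_positions': array([ 1.12538188,  0.33278596, -0.0647344 ,  1.46084043,  0.02160316,
        1.34987373, -0.088487  ]), 'joint_vel': array([-0.00151677, -0.00179718,  0.00096437, -0.00202746, -0.00020437,
        0.00121809,  0.00171381]), 'joint_torque': array([ 1.95471526e-03, -6.24543643e+01,  2.51463050e-02, -3.90720463e+01,
       -6.13281084e-02,  3.66650673e-02,  4.93530388e-05]), 'ee_pos': array([ 0.25634315, -0.56966783,  0.23585582]), 'eef_rot': array([ 9.77729589e-01,  2.09867775e-01, -1.49256011e-04, -5.87200675e-04]), 'ft_force': array([ 0.48939247, -0.19529638, -0.50863746]), 'torque': array([-0.01144406,  0.06812196, -0.03193715]), 'grip_force': 0.0, 'width': 0.08726009247988029}
```

View pics/top.png

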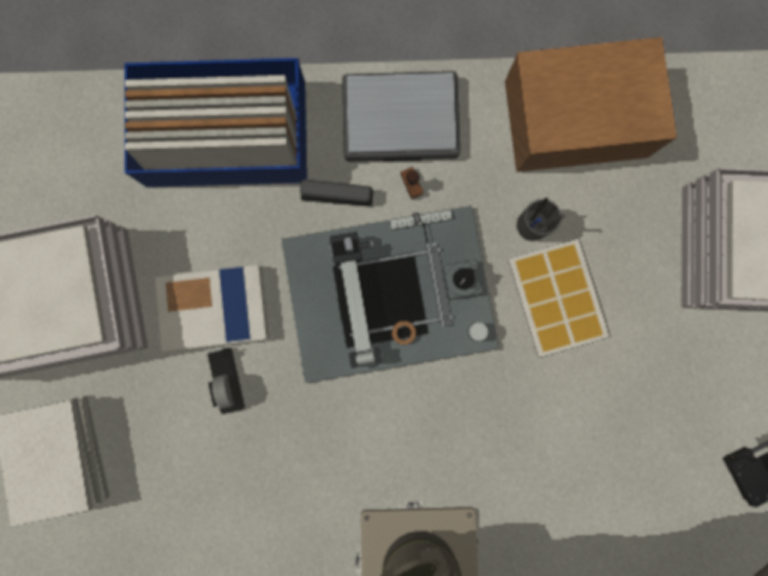

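View pics/scene.png

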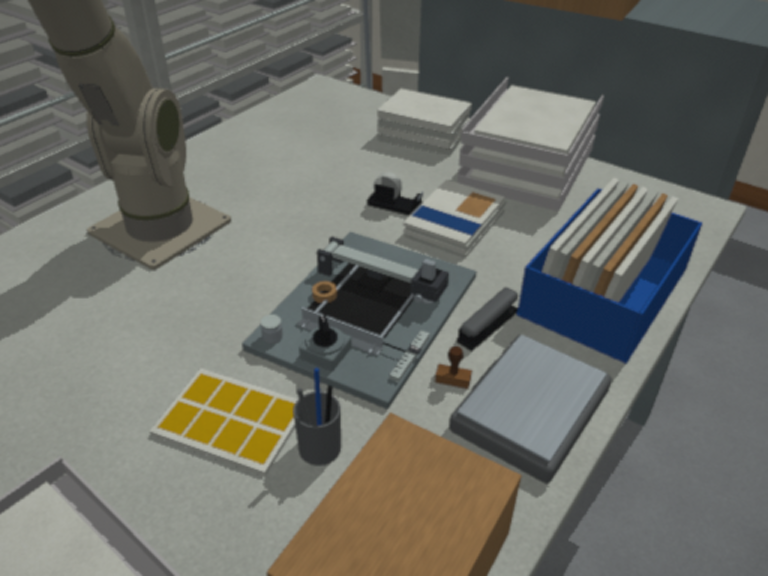

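The top view shows the press with its bed corners at about (283,239), (470,207), (500,347) and (307,382). The knob is at (464,279), the latch coupler at (347,246), and the scale at (420,219) with the pointer near (428,232). The pen cup stands to the right of the knob, at (540,218).

Run:
```python
from h import *
c=load('top'); P=pts(c)
m=((P[...,2]>.013)&(P[...,2]<.028)).astype(np.uint8)
m[:, :185]=0; m[:,336:]=0; m[:135]=0; m[260:]=0
m=cv2.morphologyEx(m,cv2.MORPH_OPEN,np.ones((3,3)))
n,l,s,_=cv2.connectedComponentsWithStats(m); k=1+s[1:,4].argmax()
q=P[l==k][:,:2]
rect=cv2.minAreaRect((q*1000).astype(np.float32)); print('rect',rect)
# corners by hand
uv=np.array([[283,239],[470,207],[500,347],[307,382]])/1.5
d=np.c_[(uv[:,0]-c['cx'])/c['fx'],(uv[:,1]-c['cy'])/c['fy'],np.ones(4)]@R.from_quat(c['orientation']).as_matrix().T
W=c['xyz']+d*((.02-c['xyz'][2])/d[:,2])[:,None]; print(W.round(3),W.mean(0))
# finger/knob, tab high points
for nm,lo,hi,b in [('knob',.075,.105,(170,205,290,330)),('tab',.1,.13,(145,180,210,260))]:
    S=P[b[0]:b[1],b[2]:b[3]].reshape(-1,3); S=S[(S[:,2]>lo)&(S[:,2]<hi)]
    print(nm,len(S),S.mean(0).round(4),S.min(0).round(3),S.max(0).round(3), cv2.minAreaRect((S[:,:2]*1000).astype(np.float32)))
save('crop.png',c['pixels'][130:225,220:345],6)
# wrist camera relative to the tool
w=cam('wrist'); s=read_state(); T=R.from_quat(s['eef_rot'])
print('cam in tool',T.inv().apply(w['xyz']-s['ee_pos']),(T.inv()*R.from_quat(w['orientation'])).as_rotvec(),w['fx'])
```

```text
rect ((548.7728881835938, 44.03611755371094), (300.4669494628906, 399.9059143066406), 8.384223937988281)
[[ 0.667  0.259  0.02 ]
 [ 0.723 -0.128  0.02 ]
 [ 0.433 -0.178  0.02 ]
 [ 0.373  0.215  0.02 ]] [0.54908853 0.04229021 0.02      ]
knob 73 [ 0.5702 -0.1032  0.0933] [ 0.553 -0.121  0.078] [ 0.588 -0.088  0.099] ((570.3239135742188, -103.70828247070312), (14.087310791015625, 41.15061569213867), 51.57182693481445)
tab 45 [0.6376 0.1198 0.1173] [0.626 0.112 0.103] [0.65  0.127 0.123] ((638.4197998046875, 120.16159057617188), (22.961469650268555, 14.046854972839355), 9.638496398925781)
cam in tool [ 0.07265733 -0.00067477 -0.14824788] [-0.21371836 -0.21168137  1.55980873] 280.2269355172094
```

View pics/crop.png

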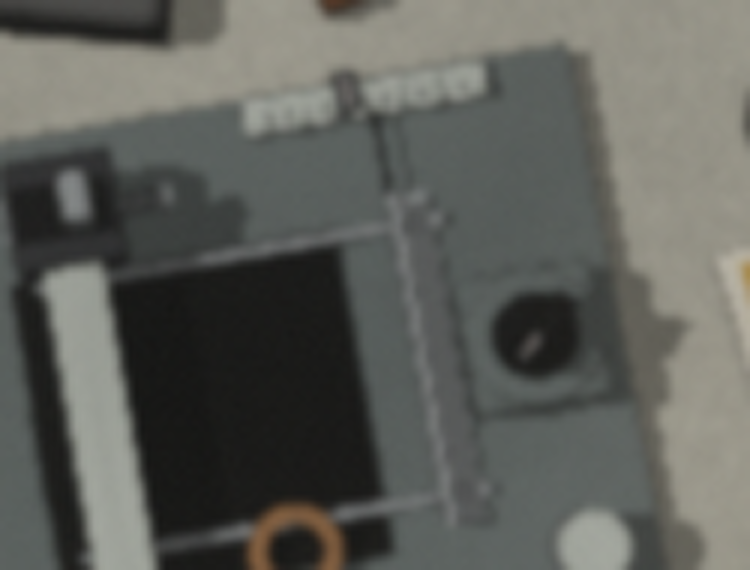

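Press pose: centre (0.549, 0.044), yaw 8.4°. The model positions of the knob and tab match the measured ones. The grip bar's yaw is about -38.4°, so q is about 0.82. The crop shows the pointer tip at about (375,115) and the rider at (348,92). Next I hover over the knob and take a closer look.

Call:
{"api": "carry_out", "payload": {
  "moves": [
    [1,-0.6,0,0,0,0],
    [1,-0.6,0,0,0,0],
    [1,-0.6,0,0,0,0],
    [1,-0.6,0,0,0,0],
    [1,-0.6,0,0,0,0],
    [1,-0.6,0,0,0,0],
    [1,-0.6,0,0,0,0],
    [1,-0.6,0,0,0,0],
    [1,-0.6,0,0,0,0],
    [1,-0.6,0,0,0,0],
    [1,-0.6,0,0,0,0],
    [1,-0.6,0,0,0,0],
    [0,0,0,0,0,0]
  ],
  "fingers": 60,
  "force": 30
}}

```text
time: 1.78
ee_pos: [0.5773, -0.1059, 0.2361]
eef_rot: [0.977, 0.213, 0.0, -0.001]
ft_force: [0.4, -0.7, -0.8]
width: 0.0601
grip_force: 0.0
```

```bash
cat >> h.py <<'E'
O=np.array([.549,.044,0]); PY=np.deg2rad(8.4)
def proj(c,W):
    p=R.from_quat(c['orientation']).inv().apply(np.atleast_2d(W)-c['xyz'])
    return np.c_[p[:,0]/p[:,2]*c['fx']+c['cx'],p[:,1]/p[:,2]*c['fy']+c['cy']]
def press(p): return R.from_rotvec([0,0,PY]).apply(np.atleast_2d(p))+O
def onplane(c,uv,z):
    uv=np.atleast_2d(uv)*1.; d=R.from_quat(c['orientation']).apply(np.c_[(uv[:,0]-c['cx'])/c['fx'],(uv[:,1]-c['cy'])/c['fy'],np.ones(len(uv))])
    W=c['xyz']+d*((z-c['xyz'][2])/d[:,2])[:,None]
    return R.from_rotvec([0,0,-PY]).apply(W-O)
def go(W,yaw):
    "world target and tool-x yaw (deg), tool down -> total units now"
    s=read_state(); T=R.from_quat(s['eef_rot']); x=T.as_matrix()[:,0]; y0=np.degrees(np.arctan2(x[1],x[0]))
    print('pos',s['ee_pos'].round(4),'yaw',y0.round(2),'z',T.as_matrix()[:,2].round(3),'shift units',(T.inv().apply(np.array(W)-s['ee_pos'])/.04).round(2),'turn z',round((y0-yaw)/8,3),'t',s['time'],'j7',s['joint_positions'][6].round(2))
E
python3 - <<'E'
from h import *
go([.5705,-.104,.15],141.6)
w=cam('wrist'); save('w1.png',w['pixels'],1.5)
print(proj(w,press([[.14,-.085,.036],[0,-.15,.087]]))*1.5)
E
```

```text
pos [ 0.5773 -0.1059  0.2361] yaw 24.59 z [-0.     0.002 -1.   ] shift units [-0.14 -0.11  2.15] turn z -14.626 t 1.775 j7 -1.13
[[353.32979871  67.34457901]
 [384.14775315 280.97575916]]
```

View pics/w1.png

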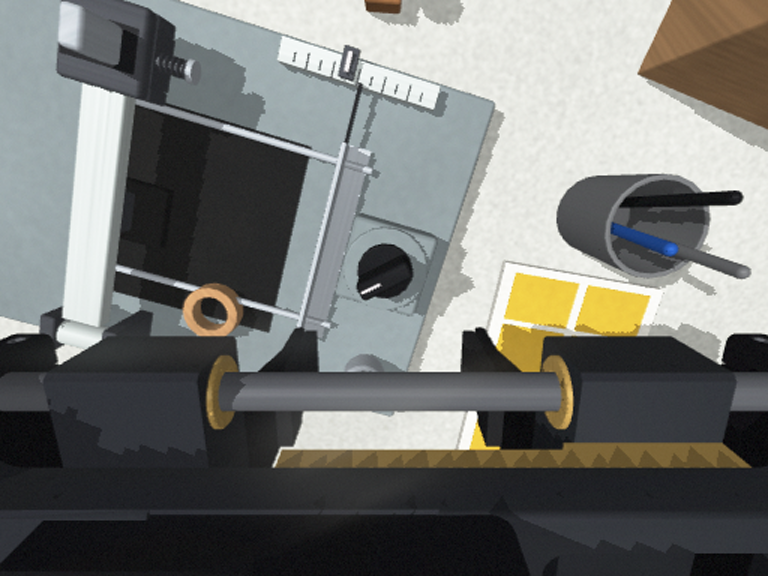

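Wrist view: pointer tip near (360,87), rider with white line near (349,63), grip bar at (385,277). I'll crop closer and start rotating.

Run:
```python
from h import *
w=load('wrist'); save('w1c.png',w['pixels'][20:80,200:280],9)
```

```text
(no output)
```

View pics/w1c.png

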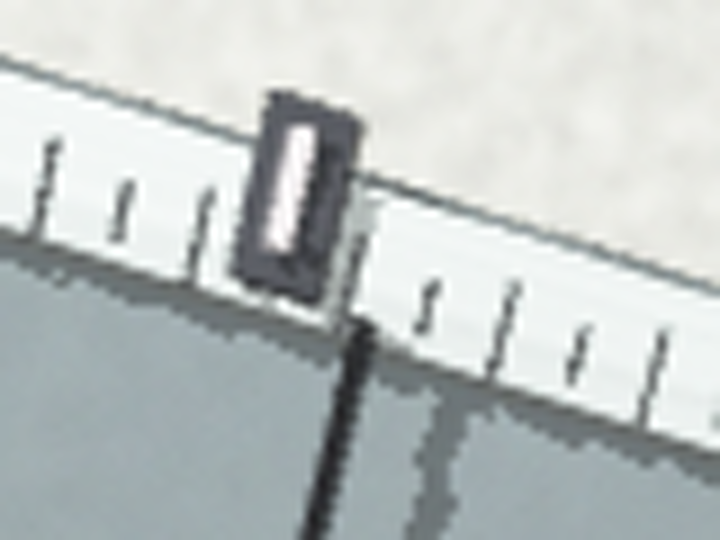

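Call:
{"api": "carry_out", "payload": {
  "moves": [
    [0,0,0,0,0,-1],
    [0,0,0,0,0,-1],
    [0,0,0,0,0,-1],
    [0,0,0,0,0,-1],
    [0,0,0,0,0,-1],
    [0,0,0,0,0,-1],
    [0,0,0,0,0,-1],
    [0,0,0,0,0,-1],
    [0,0,0,0,0,-1],
    [0,0,0,0,0,-1],
    [0,0,0,0,0,-1],
    [0,0,0,0,0,-1],
    [0,0,0,0,0,-1],
    [0,0,0,0,0,-1],
    [0,0,0,0,0,-0.6],
    [0,0,0,0,0,0]
  ]
}}

```text
time: 3.82
ee_pos: [0.5754, -0.112, 0.2364]
eef_rot: [0.335, 0.942, -0.0, -0.0]
ft_force: [-0.9, 0.1, -0.2]
width: 0.0597
grip_force: 0.0
```

Run:
```python
from h import *
go([.5705,-.104,.083],141.6)
```

```text
pos [ 0.5754 -0.112   0.2364] yaw 140.87 z [-0.001 -0.001 -1.   ] shift units [0.22 0.08 3.83] turn z -0.091 t 3.825 j7 0.85
```

Crop: pointer tip at (360,325), white line running from (303,125) to (278,250).

Run:
```python
from h import *
w=load('wrist'); f=lambda a:np.array(a)/9+[200,20]-.5+.5/9
for z in (.036,.042): print(z,(onplane(w,[f(x) for x in [(360,325),(335,430),(278,250),(303,125),(276,288)]],z)*1000).round(1)[:,:2].tolist())
```

```text
0.036 [[130.5, -92.2], [117.8, -92.4], [136.0, -80.1], [150.5, -79.5], [131.7, -81.0]]
0.042 [[129.6, -92.9], [117.1, -93.1], [134.9, -81.0], [149.2, -80.4], [130.7, -81.8]]
```

Call:
{"api": "carry_out", "payload": {
  "moves": [
    [0.1,0.04,0.6,0,0,-0.1],
    [0.12,0.04,0.8,0,0,0],
    [0,0,0.8,0,0,0],
    [0,0,0.8,0,0,0],
    [0,0,0.6,0,0,0],
    [0,0,0.2,0,0,0],
    [0,0,0,0,0,0],
    [0,0,0,0,0,0]
  ]
}}

```text
time: 4.82
ee_pos: [0.5718, -0.1027, 0.0857]
eef_rot: [0.327, 0.945, 0.0, 0.001]
ft_force: [0.1, -0.6, 0.4]
width: 0.06
grip_force: 0.0
```

Run:
```python
from h import *
go([.5705,-.104,.083],141.6)
```

```text
pos [ 0.5718 -0.1027  0.0857] yaw 141.78 z [ 0.002 -0.001 -1.   ] shift units [ 0.   -0.05  0.07] turn z 0.023 t 4.825 j7 0.77
```

The pointer needs about +11.7 mm, which is about 1.45 rad (83°). I grip the bar and turn 72° first.

Call:
{"api": "carry_out", "payload": {
  "moves": [
    [0,0,0.05,0,0,0],
    [0,0,0,0,0,0],
    [0,0,0,0,0,0],
    [0,0,0,0,0,0],
    [0,0,0,0,0,0],
    [0,0,0,0,0,0],
    [0,0,0,0,0,0]
  ],
  "fingers": 0,
  "force": 30
}}

```text
time: 5.7
ee_pos: [0.5713, -0.1022, 0.0826]
eef_rot: [0.327, 0.945, 0.0, 0.0]
ft_force: [0.8, 1.0, -0.0]
width: 0.0138
grip_force: 30.0
```

Call:
{"api": "carry_out", "payload": {
  "moves": [
    [0,0,0,0,0,0.5],
    [0,0,0,0,0,0.5],
    [0,0,0,0,0,0.5],
    [0,0,0,0,0,0.5],
    [0,0,0,0,0,0.5],
    [0,0,0,0,0,0.5],
    [0,0,0,0,0,0.5],
    [0,0,0,0,0,0.5],
    [0,0,0,0,0,0.5],
    [0,0,0,0,0,0.5],
    [0,0,0,0,0,0.5],
    [0,0,0,0,0,0.5],
    [0,0,0,0,0,0.5],
    [0,0,0,0,0,0.5],
    [0,0,0,0,0,0.5],
    [0,0,0,0,0,0.5],
    [0,0,0,0,0,0.5],
    [0,0,0,0,0,0.5],
    [0,0,0,0,0,0],
    [0,0,0,0,0,0]
  ]
}}

```text
time: 8.2
ee_pos: [0.5734, -0.1017, 0.0826]
eef_rot: [0.82, 0.573, 0.002, 0.001]
ft_force: [12.4, 1.4, -10.0]
width: 0.014
grip_force: 30.0
```

Run:
```python
from h import *
go([.5705,-.104,.083],58.7)
w=cam('wrist'); p=proj(w,press([[.135,-.085,.036]]))[0]; print(p)
save('w2.png',w['pixels'],1.5)
```

```text
pos [ 0.5734 -0.1017  0.0826] yaw 69.87 z [ 0.005  0.001 -1.   ] shift units [-0.08 -0.05 -0.01] turn z 1.396 t 8.2 j7 -0.4
[396.82222651  39.6399854 ]
```

View pics/w2.png

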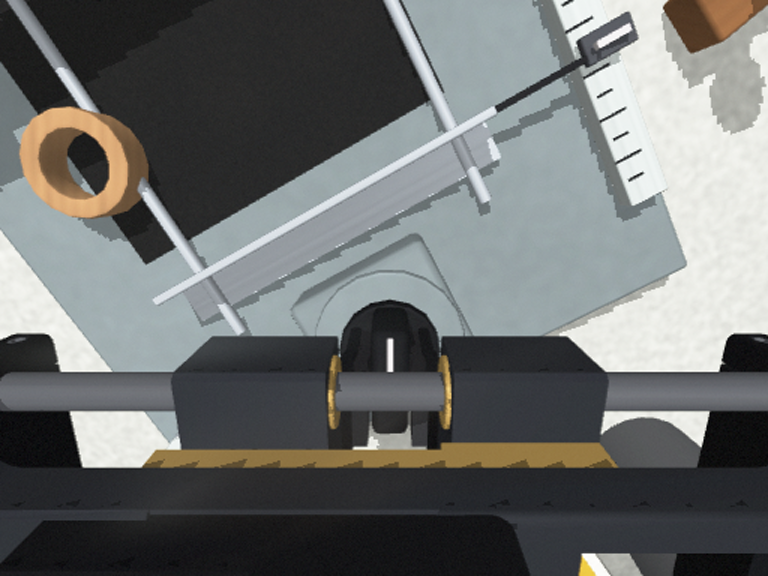

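The pointer tip is at (588,60) and the white line runs (597,47)–(635,28), so it is close but still a bit short. I'll crop for the remainder.

Run:
```python
from h import *
w=load('wrist'); save('w2c.png',w['pixels'][0:60,350:430],9)
```

```text
(no output)
```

View pics/w2c.png

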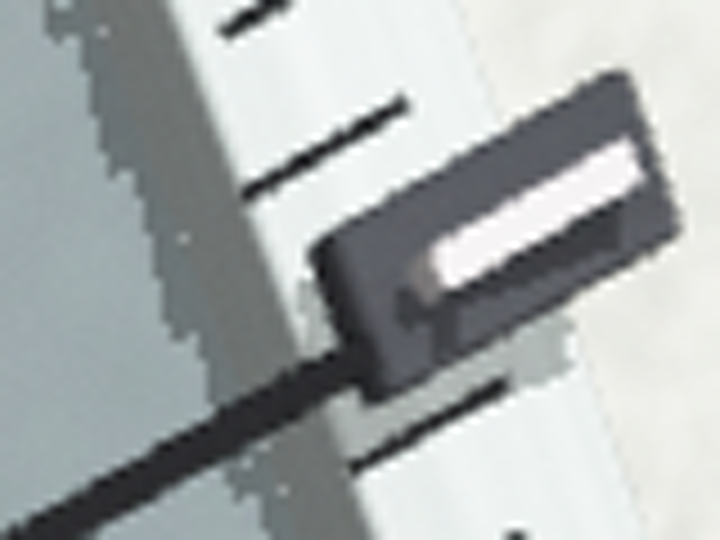

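Run:
```python
from h import *
w=load('wrist'); f=lambda a:np.array(a)/9+[350,0]-.5+.5/9
for z in (.036,.04,.044): print(z,(onplane(w,[f(x) for x in [(355,362),(60,512),(437,267),(630,160),(318,250),(375,395),(620,70),(680,235)]],z)*1000).round(1)[:,:2].tolist())
d=pts(w)[:60,350:430]; L=R.from_rotvec([0,0,-PY]).apply(d.reshape(-1,3)-O).reshape(60,80,3)*1000
for a in [(355,362),(520,225),(600,180),(440,200),(660,200),(300,390)]: print(a,L[a[1]//9,a[0]//9].round(1))
```

```text
0.036 [[130.6, -82.7], [108.6, -81.7], [137.8, -79.9], [151.9, -80.0], [130.9, -74.9], [131.1, -85.4], [153.2, -74.5], [153.4, -86.0]]
0.04 [[128.7, -82.7], [107.2, -81.8], [135.8, -79.9], [149.5, -80.1], [129.0, -75.1], [129.2, -85.3], [150.8, -74.7], [151.0, -86.0]]
0.044 [[126.8, -82.7], [105.7, -81.8], [133.7, -80.0], [147.2, -80.1], [127.1, -75.3], [127.2, -85.3], [148.4, -74.8], [148.6, -85.9]]
(355, 362) [129.4 -82.8  38.4]
(520, 225) [141.7 -80.3  39.4]
(600, 180) [147.2 -80.4  39.9]
(440, 200) [138.8 -76.1  36.8]
(660, 200) [151.7 -83.4  38. ]
(300, 390) [125.6 -82.6  38.3]
```

About 2.3 mm remain, so I turn another 15° or so, centring slightly.

Call:
{"api": "carry_out", "payload": {
  "moves": [
    [-0.04,-0.03,0,0,0,0.4],
    [0,0,0,0,0,0.5],
    [0,0,0,0,0,0.5],
    [0,0,0,0,0,0.5],
    [0,0,0,0,0,0],
    [0,0,0,0,0,0],
    [0,0,0,0,0,0]
  ]
}}

```text
time: 9.12
ee_pos: [0.5737, -0.102, 0.0827]
eef_rot: [0.888, 0.46, 0.004, 0.001]
ft_force: [22.9, 1.8, -19.3]
width: 0.0139
grip_force: 30.0
```

Run:
```python
from h import *
go([.5705,-.104,.083],58.7)
w=cam('wrist'); p=proj(w,press([[.135,-.08,.036]]))[0]; print(p)
a,b=max(int(p[1])-30,0),min(int(p[0])-40,432); print(a,b)
save('w3c.png',w['pixels'][a:a+60,b:b+80],9)
```

```text
pos [ 0.5737 -0.102   0.0827] yaw 54.72 z [ 0.009  0.002 -1.   ] shift units [-0.09 -0.03 -0.01] turn z -0.498 t 9.125 j7 -0.65
[ 3.3911679e+02 -2.2679113e-01]
0 299
```

View pics/w3c.png

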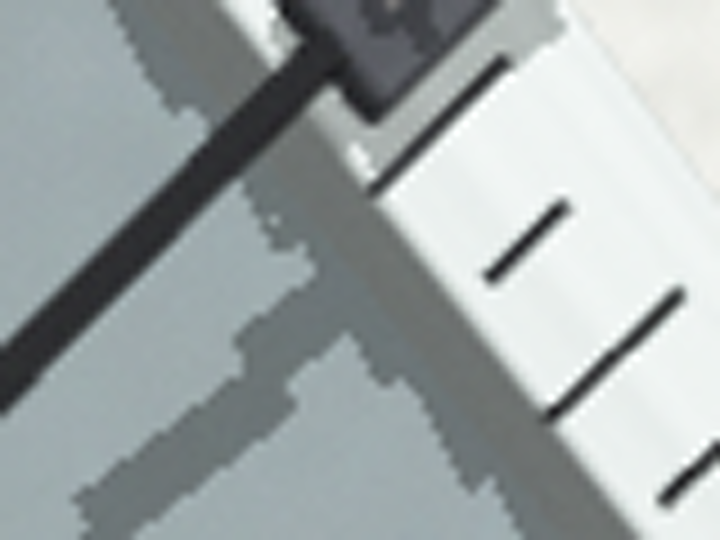

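Run:
```python
from h import *
w=load('wrist'); f=lambda a:np.array(a)/9+[299,0]-.5+.5/9
print((onplane(w,[f(x) for x in [(330,55),(5,385),(372,120)]],.037)*1000).round(1)[:,:2].tolist())
```

```text
[[130.8, -80.9], [101.4, -80.9], [130.4, -85.9]]
```

Call:
{"api": "carry_out", "payload": {
  "moves": [
    [0,0,0,0,0,0],
    [0,0,0,0,0,0],
    [0,0,0,0,0,0],
    [0,0,0,0,0,0]
  ],
  "fingers": 60
}}

```text
time: 9.68
ee_pos: [0.5693, -0.1036, 0.0825]
eef_rot: [0.889, 0.459, -0.0, 0.0]
ft_force: [-0.2, -1.3, 0.1]
width: 0.0457
grip_force: 0.0
```

Run:
```python
from h import *
go([.6386,.120,.23],8.4)
```

```text
pos [ 0.5693 -0.1036  0.0825] yaw 54.62 z [-0. -0. -1.] shift units [ 5.56 -1.82 -3.69] turn z 5.777 t 9.675 j7 -0.65
```

The pointer is at -80.9 against the mark at about -80.1, within 1 mm. Now raise and go to the tab.

Call:
{"api": "carry_out", "payload": {
  "moves": [
    [0,0,-0.4,0,0,0],
    [0,0,-0.8,0,0,0],
    [0,0,-1,0,0,0],
    [0,0,-1,0,0,0],
    [0,0,-0.5,0,0,1],
    [0,0,0,0,0,1],
    [0,0,0,0,0,1],
    [0,0,0,0,0,1],
    [0,0,0,0,0,1],
    [0,0,0,0,0,0.8],
    [0.4,-0.8,0,0,0,0],
    [0.4,-0.8,0,0,0,0],
    [0.4,-0.9,0,0,0,0],
    [0.4,-0.9,0,0,0,0],
    [0.4,-0.9,0,0,0,0],
    [0.4,-0.9,0,0,0,0],
    [0.1,0,0,0,0,0],
    [0,0,0,0,0,0]
  ]
}}

```text
time: 11.92
ee_pos: [0.6389, 0.1161, 0.2312]
eef_rot: [0.997, 0.072, 0.0, 0.0]
ft_force: [-0.5, 0.6, -0.7]
width: 0.0598
grip_force: 0.0
```

Run:
```python
from h import *
go([.6386,.120,.101],8.4)
c=cam('top');P=pts(c)
```

```text
pos [0.6389 0.1161 0.2312] yaw 8.21 z [ 0.001 -0.    -1.   ] shift units [ 0.   -0.1   3.26] turn z -0.024 t 11.925 j7 -1.79
```

Call:
{"api": "carry_out", "payload": {
  "moves": [
    [0,-0.1,0.6,0,0,0],
    [0,0,0.8,0,0,0],
    [0,0,0.8,0,0,0],
    [0,0,0.7,0,0,0],
    [0,0,0.3,0,0,0],
    [0,0,0,0,0,0],
    [0,0,0,0,0,0]
  ]
}}

```text
time: 12.85
ee_pos: [0.6389, 0.1206, 0.1041]
eef_rot: [0.997, 0.072, 0.001, -0.0]
ft_force: [-0.2, 1.0, 0.7]
width: 0.06
grip_force: 0.0
```

Call:
{"api": "carry_out", "payload": {
  "moves": [
    [0,0,0,0,0,0],
    [0,0,0,0,0,0],
    [0,0,0,0,0,0],
    [0,0,0,0,0,0],
    [0,0,0,0,0,0],
    [0,0,0,0,0,0],
    [0,0,0,0,0,0],
    [0,0,0,0,0,0]
  ],
  "fingers": 0,
  "force": 40
}}

```text
time: 13.85
ee_pos: [0.6381, 0.1205, 0.1025]
eef_rot: [0.997, 0.072, -0.0, 0.0]
ft_force: [0.3, -0.8, 0.5]
width: 0.0138
grip_force: 40.0
```

Run:
```python
from h import *
go([.6386,.120,.101],8.4)
```

```text
pos [0.6381 0.1205 0.1025] yaw 8.22 z [ 0. -0. -1.] shift units [0.01 0.01 0.04] turn z -0.023 t 13.85 j7 -1.83
```

Tab gripped (14 mm). Pull 14 mm to the left, which is tool -y.

Call:
{"api": "carry_out", "payload": {
  "moves": [
    [0,-0.1,0,0,0,0],
    [0,-0.1,0,0,0,0],
    [0,-0.1,0,0,0,0],
    [0,-0.06,0,0,0,0],
    [0,0,0,0,0,0],
    [0,0,0,0,0,0],
    [0,0,0,0,0,0],
    [0,0,0,0,0,0]
  ]
}}

```text
time: 14.85
ee_pos: [0.6363, 0.1329, 0.1025]
eef_rot: [0.997, 0.071, -0.0, 0.001]
ft_force: [0.3, -7.5, 2.0]
width: 0.0137
grip_force: 40.0
```

Run:
```python
from h import *
s=read_state(); print(R.from_quat(s['eef_rot']).inv().apply(s['ee_pos']-np.array([.6381,.1205,.1025])), s['ft_force'])
# lift plan: tool rotates about hinge by th in N rows
hg=press([-.12,.07,.062])[0]; ax=R.from_rotvec([0,0,PY]).apply([0,-1,0]); N=16; th=.365/N
T=R.from_quat(s['eef_rot']); v=s['ee_pos']-hg; D=R.from_rotvec(ax*th)
print('per row shift',T.inv().apply(D.apply(v)-v)/.04,'turn',np.degrees(T.inv().apply(ax*th))/8)
```

```text
[-1.49366226e-05 -1.25304155e-02 -5.73608209e-05] [ 0.25020214 -7.48077104  2.00854251]
per row shift [-0.02458038  0.00044159 -0.12482103] turn [0.00074894 0.16338021 0.00043052]
```

Call:
{"api": "carry_out", "payload": {
  "moves": [
    [0,-0.04,0,0,0,0],
    [-0.01,0,-0.06,0,0.08,0],
    [-0.025,0,-0.125,0,0.163,0],
    [-0.025,0,-0.125,0,0.163,0],
    [-0.025,0,-0.125,0,0.163,0],
    [-0.025,0,-0.125,0,0.163,0]
  ]
}}

```text
time: 15.6
ee_pos: [0.6309, 0.1334, 0.1243]
eef_rot: [0.996, 0.071, 0.051, -0.002]
ft_force: [4.5, -8.6, -4.6]
width: 0.0138
grip_force: 40.0
```

Run:
```python
from h import *
s=read_state(); print(s['ee_pos'],s['ft_force'],R.from_quat(s['eef_rot']).as_matrix()[:,2], s['width'],s['grip_force'],s['torque'])
```

```text
[0.63091863 0.13340471 0.12426838] [ 4.47994712 -8.5984999  -4.64820639] [ 0.10171765  0.01190382 -0.99474209] 0.013785806733570324 39.99900427646935 [-1.78414991 -0.51626393 -0.07358975]
```

Forces are small and the bar is rising with the tool. Continuing.

Call:
{"api": "carry_out", "payload": {
  "moves": [
    [-0.025,0,-0.125,0,0.163,0],
    [-0.025,0,-0.125,0,0.163,0],
    [-0.025,0,-0.125,0,0.163,0],
    [-0.025,0,-0.125,0,0.163,0],
    [-0.025,0,-0.125,0,0.163,0],
    [-0.025,0,-0.125,0,0.163,0],
    [-0.025,0,-0.125,0,0.163,0],
    [-0.025,0,-0.125,0,0.163,0],
    [-0.025,0,-0.125,0,0.163,0],
    [-0.025,0,-0.125,0,0.163,0],
    [-0.025,0,-0.125,0,0.163,0],
    [-0.012,0,-0.06,0,0.08,0],
    [0,0,0,0,0,0],
    [0,0,0,0,0,0],
    [0,0,0,0,0,0],
    [0,0,0,0,0,0],
    [0,0,0,0,0,0],
    [0,0,0,0,0,0]
  ]
}}

```text
time: 17.85
ee_pos: [0.6074, 0.1304, 0.1777]
eef_rot: [0.981, 0.07, 0.18, -0.012]
ft_force: [4.0, -7.7, -2.8]
width: 0.0135
grip_force: 40.0
```

Run:
```python
from h import *
s=read_state(); print(s['ee_pos'],s['ft_force'],R.from_quat(s['eef_rot']).as_matrix()[:,2], s['joint_vel'].round(3))
c=cam('scene'); im=c['pixels'][130:290,140:340]
save('end.png',im,4)
```

```text
[0.60742443 0.13035709 0.17770106] [ 3.99602841 -7.73658925 -2.83084639] [ 0.35223153  0.04861989 -0.93464916] [-0.     0.    -0.001 -0.001 -0.002 -0.001  0.003]
```

View pics/end.png

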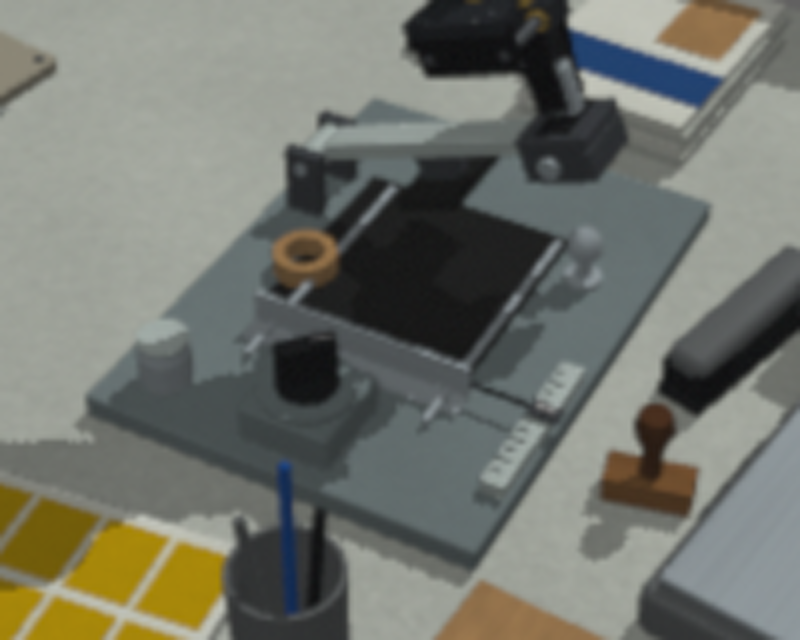

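The picture shows the coupler raised at (570,145), held by its tab and clear of the ball stud at (585,245). The pointer is on the rider at (545,405) and nothing else has moved. The swing is about 0.36 rad, so I hand it in.

```bash
python3 -c "
from h import *
print(r.close_job())"
```

```text
the job is handed in; nothing more can be done
None
```

I handed the job in at about 18 s: the pointer measured about 1 mm from the mark, and the gripper is holding the clamp bar's far end up by its pulled latch tab (swing about 0.36 rad, roughly 8 cm); nothing else looked disturbed in the last picture, and no verdict came back.

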